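# Tuck the joint strip under the lapped flap of the spill deck and hold it down

## Robot

A 6-joint arm with a two-finger parallel gripper is mounted at the origin on a cart in front of the work surface, level with it; the furniture and walls round the work are solid. World frame = base frame: x ahead of the robot, y to its left, z up, the work surface at z = 0. Lengths are in mm, angles in rad, forces in N, time in s.
With the tool pointing down it reaches from about 350 to 875 mm from the base axis. Payload 4.2 kg.
Tool frame: the origin (TCP) lies at the very end of the fingers, on their centre line; the grasp point (between the pads) lies 19 mm behind it (arm.pinch_z is the distance from the TCP to the grasp point, in mm); x points along the fingers, y is the direction in which the jaws open and shut, and the axes are right-handed (so a half turn about x gives the same grasp; the last joint's range is limited). The gripper opens to 85 mm and grips with 20 to 120 N. Pads are 22 mm wide; open, the fingers measure 114 mm over their backs; the gripper's body (76 mm by 85 mm) begins 54 mm behind the grasp point. The pads swing forward as they close: fully open they stand 13 mm farther back than shut.
Start: joints at [1.423, 0.385, 0.008, 0, -1.194, -0.259], TCP at [247.262, 573.987, 231.312] pointing down, gripper open.
Joint ranges: [-3.14, 3.14], [-1.21, 2.06], [-1.07, 1.41], [-3.16, 2.05], [-2.99, -0.16], [-3.1, 3.1]. Speed limits (rad/s): [2.79, 2.79, 3.14, 3.14, 3.14, 3.14].

## Interface

Orientations are given as a unit quaternion [x, y, z, w].
In Python, from bench import arm gives the robot as it stands.
- The arm moves only by the tool drive_tool, never from a script. Its argument "motion" is a list of rows, each a list of 4 numbers: the shift along the tool's x, y, z in mm, then the turn about the tool's x in degrees. In form: [[dx, dy, dz, spin], ...]. A call has 1 to 10 rows; each row shifts and turns the commanded pose from where the row before left it, along the tool's axes as they then stand; what a row does not reach is not made up. A row lasts 1/12 s, in which the tool goes at most 41.7 mm and 7.16 degrees, less where a joint would pass 70% of its speed; a pose out of reach is approached as far as the arm can. A call with a gripper value outside its range is refused whole. "grip" is the finger opening in mm, from 0 to 85.4, set as the call begins (left out, the last holds). The fingers move at their own pace and stop on an object; the grip force is fixed at half the most. Time passes only in rows, so rows that do not move let the fingers close. It gives the time, the measured TCP pose, the force and the opening at its end, in the units of the state.
- arm.read_state(): the state, without advancing time (a new reading comes with each control period).
- arm.get_image(name): name is "scene" or "top" or "wrist"; returns the picture (384x512x3 uint8, red, green, blue); there is no depth.
- arm.calibration(name): a dict with "K" (3x3 intrinsics, pixels), "eye" and "attitude" of the camera in the world; the wrist camera has in their place "T_tool_cam" (4x4, takes a point from camera to tool coordinates, whose origin is the TCP and whose axes are the tool frame's). Camera axes: x right, y up, looking along -z (the intrinsics and any distortion apply to the point x, -y, -z); pixel columns grow to the right and rows downward; lengths in mm; the calibration is good to about 2 mm. A picture is of the moment at which its call begins: read the wrist's pose just before it. calibration takes no time and is no camera call.
- arm.job_done(): hands the job in, once; it reports no verdict.
The state is a dict: "clock": time; "joints": joint angles; "joint_vel": joint speeds; "joint_efforts": joint torques, N m; "position": TCP position; "ee_rot": TCP orientation; "contact_force": force on the tool from outside, world axes, zero at the start; "wrist_torque": the same for the moment, N m; "gripper_width": finger opening in mm.
Only numpy, scipy, OpenCV 4.12 (cv2) and the standard library are available. Lean on these libraries where they do the work, as an engineer would, in place of code of your own. Each camera call takes 0.05 s, during which the arm holds its last target. There are 200 camera calls.

## Task

The spill deck (grey board with a hinged metal flap lapped over it) is missing its joint strip: pick up the metal strip by its upright rail, lay it on the grey board and slide its plain long edge about 20 mm under the turned-up front edge of the flap, square to the flap and centred across it, without lifting the flap. Then press the strip down flat on the board and finish like that, still gripping the rail and pressing down with about 10 N, as if the glue were setting. Leave the amber bottle near the big ring and the beaker beside the dark case alone.

Things in the scene. Friction and masses are not known exactly. Their poses are not given: they have to be found in the camera images.
- deck: The spill deck, rigid and fixed to the worktop: grey plastic board 175 x 90 mm, 12 mm thick. Origin at the centre of its underside; x = direction in which the strip is tucked (along the 175 mm side, towards the hinge), y across, z up. x points roughly to the robot's right. The board's top is bare from x = -87.5 mm to x = +7.5 mm, then the flap covers it. Under the flap a 7 mm high cross bar, on which it rests, lies from x = +52.5 to +60.5 mm.
- lap_line (a point): Point on the top of the grey board (12 mm above the deck's underside) straight below the middle of the flap's front edge, at x = +7.6 mm in the deck's frame. Axes as the deck. The strip has to go in along +x of this frame.
- flap_edge (a point): Middle of the flap's turned-up front edge, about 12.5 mm above the board's top; moves with the flap, axes as the flap (as the deck when it is shut).
- flap (a joint): The hinged aluminium flap, 86 mm wide, 3 mm thick, 69 mm from hinge to front edge, 90 g, swings freely. 0 rad = lying shut (its own weight keeps it there), grows as its front edge rises. Shut, its flat underside is parallel to the board and 7 mm above it; the front 5 mm are turned up at 40 degrees as a lead-in, so its lowest points are 7 mm above the board everywhere. Front edge at deck x = +7.6 mm, hinge at deck x = +76.5 mm.
- strip: The joint strip, loose, bare steel, about 160 g (varies): flat flange 75 mm (x) by 70 mm (y), 4 mm thick, with an upright rail on it. Origin at the centre of the flange's underside; +x points to the plain edge that is tucked, z up.
- strip_rail (a point): Centre of the strip's upright rail, by which it is gripped: 10 mm thick (x), 55 mm long (y), 28 mm high, its top 32 mm and its centre 18 mm above the flange's underside; 22 mm behind the flange's centre (at strip x = -22 mm), 15.5 mm ahead of the flange's rear edge. Axes as the strip. Grip it across its thickness, the fingers pointing down, their tips just above the flange.
- strip_edge (a point): Middle of the strip's plain leading edge, on the flange's underside: strip x = +37.5 mm, 59.5 mm ahead of the rail's centre. Axes as the strip.
- amber_bottle_mid (a point): Bystander: amber reagent bottle, 46 mm wide, 102 mm high, standing between the big black ring and the dark flat case; point at its centre.
- beaker_mid (a point): Bystander: glass beaker, 53 mm wide, 69 mm high, standing to the right of the dark flat case; point at its centre.
Things that resemble listed ones, but are neither listed nor needed, are in the scene too. Of the things like the strip, leave any that is red; of the rest the larger one is meant.

How it is judged (in metres and radians):
On the way, in this order (a step that is already met when the one before it is completed fails the run):
1. the strip is lifted clear of the worktop, held in the fingers (height (world z) of strip_edge above 0.014 m and contact force between strip and the fingers above 1 N), for 0.1 s.
2. the strip's leading edge is under the flap, at least 8 mm past its front edge (x of strip_edge in the frame of lap_line between 0.008 and 0.035 m and z of strip_edge in the frame of lap_line below 0.006 m and value of joint flap below 0.07 rad), for 0.1 s.
At the end, for the whole second after the job is handed in: Leading edge 11 to 32 mm past the flap's front edge, within 12 mm of centre, square within 0.12 rad; strip flat (tilt < 0.03 rad, edge < 2 mm off the board), pressed on it with > 4.5 N; flap shut (< 0.02 rad); fingers hold the strip (> 3 N), at rest, through the last second (x of strip_edge in the frame of lap_line between 0.011 and 0.032 m and z of strip_edge in the frame of lap_line below 0.006 m and z of strip_edge in the frame of lap_line below 0.002 m and y of strip_edge in the frame of lap_line between -0.012 and 0.012 m and angle between the x axis of strip and the x axis of deck, either way round below 0.12 rad and angle between strip's own z axis and vertical below 0.03 rad and value of joint flap below 0.02 rad and contact force between strip and deck above 4.5 N and contact force between strip and the fingers above 3 N and linear speed of strip below 0.02 m/s); the arm keeps its last pose, push and grip.
It fails at once if the flap is lifted (opened more than 0.07 rad, i.e. its front edge raised about 5 mm) (value of joint flap above 0.07 rad).
It fails at once if the amber bottle is disturbed (moved more than 30 mm) (distance of amber_bottle_mid from where it was at the start of the episode above 0.03 m).
It fails at once if the beaker is disturbed (moved more than 30 mm) (distance of beaker_mid from where it was at the start of the episode above 0.03 m).
It also fails if it takes over 35 s, if anything falls off the work surface, if the arm or the gripper's body presses on something with over 40 N, if the wrist force passes 120 N, or if a joint passes its speed limit or range.

## Working session

There is one attempt and no reset: what is moved stays moved. The work goes in short steps, Python scripts to look and compute and a tool call to move; the robot and the scene stay as the last step left them, time stands still between calls to the robot, and variables do not carry over. Pictures are saved under pics/ and viewed, about 8 in all and at most 12, crops included, and the job is handed in when it is done.

Besides the shell and the picture viewer there is one more tool, called after ">>>" in YAML: its name, and indented under it one key for each argument. drive_tool: Moves the arm, as the interface text tells. Its arguments: {"type":"object","properties":{"motion":{"type":"array"},"grip":{"type":"number"}},"required":["motion"]}

```bash
mkdir -p pics
python3 - <<'E'
from bench import arm
import cv2,numpy as np
for n in ("top","scene"):
    cv2.imwrite(f"pics/{n}0.png",cv2.resize(arm.get_image(n)[:,:,::-1],(800,600),interpolation=cv2.INTER_CUBIC))
    c=arm.calibration(n);print(n,c)
print(arm.calibration("wrist"));print(arm.read_state())
E
```

```text
top {'K': array([[447.46586046,   0.        , 250.61804668],
       [  0.        , 447.46586046, 188.6833073 ],
       [  0.        ,   0.        ,   1.        ]]), 'eye': array([ 322.80675147, -285.13884356, 1021.37724748]), 'attitude': array([-0.06815797,  0.06698786,  0.70951467, -0.69818053])}
scene {'K': array([[373.62122693,   0.        , 253.12769835],
       [  0.        , 373.62122693, 189.94655576],
       [  0.        ,   0.        ,   1.        ]]), 'eye': array([ -91.90065262, -678.04907331,  849.34656884]), 'attitude': array([ 0.31789379, -0.16692223, -0.45536715,  0.8146909 ])}
{'K': array([[290.76681539,   0.        , 257.26060041],
       [  0.        , 290.76681539, 193.3135065 ],
       [  0.        ,   0.        ,   1.        ]]), 'T_tool_cam': array([[ 1.68907443e-04,  3.04704338e-01, -9.52446974e-01,
        -1.42637766e+02],
       [ 9.99999947e-01, -3.17730809e-04,  7.56929053e-05,
         1.38101979e+00],
       [-2.79557791e-04, -9.52446936e-01, -3.04704376e-01,
        -7.85827855e+01],
       [ 0.00000000e+00,  0.00000000e+00,  0.00000000e+00,
         1.00000000e+00]])}
{'clock': 0.1, 'joints': array([ 1.42261746e+00,  3.85473558e-01,  6.75742556e-03, -4.05435389e-04,
       -1.19402266e+00, -2.58591171e-01]), 'joint_vel': array([-0.0006722 , -0.00344357,  0.0021754 ,  0.00181507,  0.00035556,
       -0.00047071]), 'joint_efforts': array([-7.58285187e-04, -3.93318772e+01,  1.88930279e+01,  4.19797495e+00,
       -2.58542052e-03,  5.78344029e-06]), 'position': array([247.06793552, 573.51876984, 230.33707352]), 'ee_rot': array([-0.69242607,  0.14357026,  0.69261634,  0.14218412]), 'contact_force': array([-0.00394666, -0.16971218, -0.57252579]), 'wrist_torque': array([ 0.00288046,  0.00810199, -0.04888263]), 'gripper_width': 85.6824724615416}
```

View pics/top0.png

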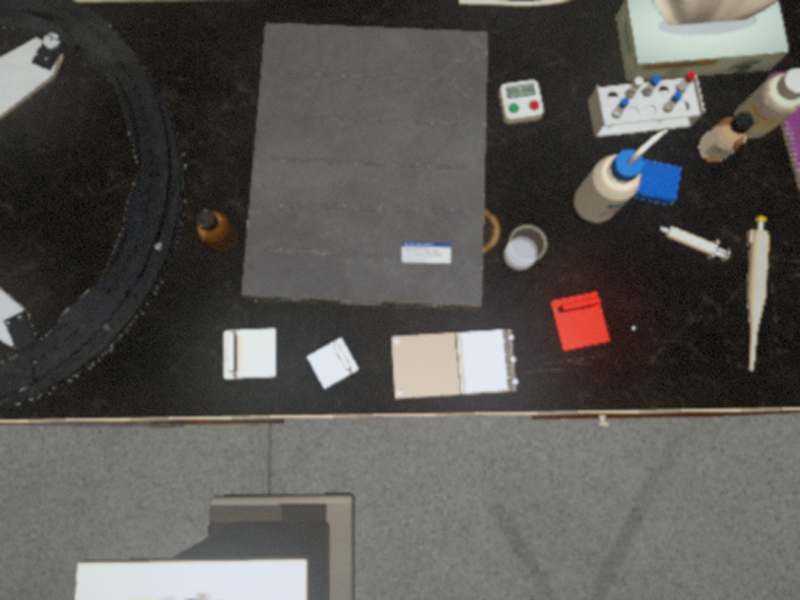

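View pics/scene0.png

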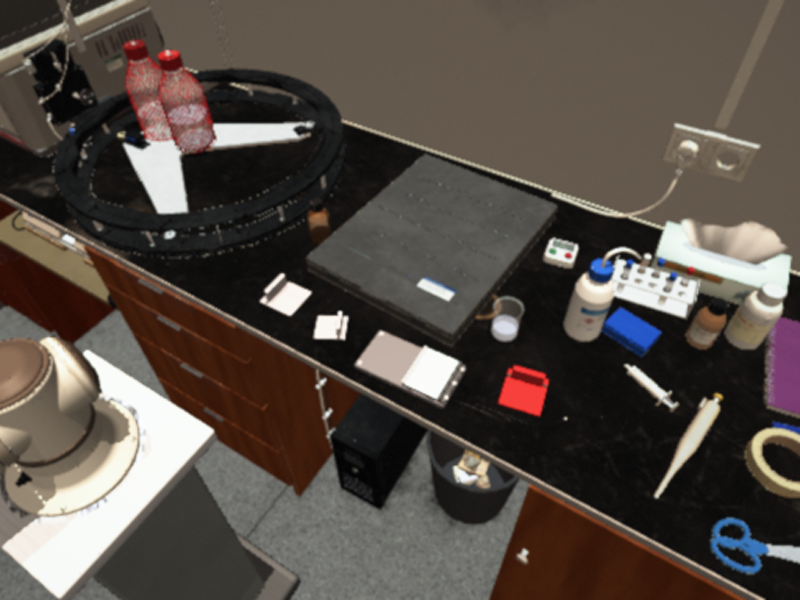

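Top view: strip-like things are the large white one at (250,354), a small white one at (332,362) and a red one at (580,322). The large white one with its rail on the left fits. The deck is at (455,363), with the flap on the right half and the hinge at about x = 515. Next is an enlarged crop to confirm.

Run:
```python
from bench import arm
import cv2
im=arm.get_image("top")[:,:,::-1][203:263,136:336]
cv2.imwrite("pics/crop1.png",cv2.resize(im,(800,240),interpolation=cv2.INTER_CUBIC))
```

```text
(no output)
```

View pics/crop1.png

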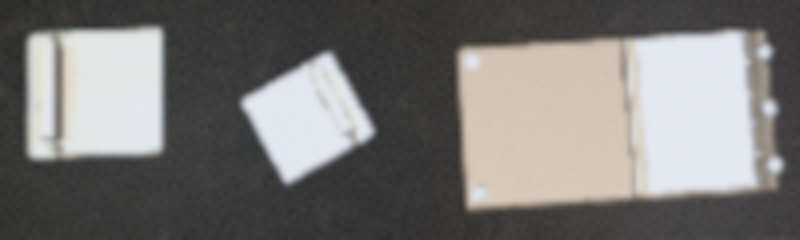

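The crop confirms it. The larger strip has corners at (27,33), (163,27), (163,154) and (28,160), with the rail near its left edge, so +x points right. The deck's left corners are at (458,46) and (468,210), and the flap's front edge runs from about (628,38) to (634,198).

```bash
cat > h.py <<'E'
import numpy as np
from scipy.spatial.transform import Rotation as R
from bench import arm
def wcam(st):
    T=arm.calibration("wrist")["T_tool_cam"]; r=R.from_quat(st["ee_rot"]).as_matrix()
    return r@T[:3,:3], r@T[:3,3]+st["position"]
def ray(uv,K,Rm,eye,z):
    uv=np.atleast_2d(uv).astype(float)
    d=np.c_[(uv[:,0]-K[0,2])/K[0,0],-(uv[:,1]-K[1,2])/K[1,1],-np.ones(len(uv))]@Rm.T
    return eye+d*((z-eye[2])/d[:,2])[:,None]
def proj(P,K,Rm,eye):
    c=(np.atleast_2d(P)-eye)@Rm
    return np.c_[K[0,2]-K[0,0]*c[:,0]/c[:,2],K[1,2]+K[1,1]*c[:,1]/c[:,2]]
E
python3 - <<'E'
from h import *
c=arm.calibration("top");Rm=R.from_quat(c["attitude"]).as_matrix()
f=lambda p,z:ray((np.array(p)+.5)/4-.5+[136,203],c["K"],Rm,c["eye"],z).round(1)
s=f([(27,33),(163,27),(163,154),(28,160)],4)
print("strip",s,s.mean(0),np.linalg.norm(np.diff(s,axis=0),axis=1))
d=f([(458,46),(468,210)],12);print("deck left",d,np.linalg.norm(d[1]-d[0]))
e=f([(628,38),(634,198)],24.5);print("flap front",e,np.linalg.norm(e[1]-e[0]))
print("hinge",f([(764,31),(778,187)],12))
st=arm.read_state();print(R.from_quat(st["ee_rot"]).as_matrix().round(3))
print("bottle",ray([(213*.64,230*.64)],c["K"],Rm,c["eye"],50))
E
```

```text
strip [[ 472.2  -35.7    4. ]
 [ 474.4 -113.8    4. ]
 [ 401.7 -114.9    4. ]
 [ 399.6  -38.5    4. ]] [436.975 -75.725   4.   ] [78.13097977 72.70832139 76.42885581]
deck left [[ 459.6 -283.    12. ]
 [ 367.2 -287.1   12. ]] 92.49091847311284
flap front [[ 460.8 -378.5   24.5]
 [ 371.8 -378.8   24.5]] 89.0005056165413
hinge [[ 465.3 -457.1   12. ]
 [ 377.2 -460.7   12. ]]
[[-0.001 -0.396 -0.918]
 [-0.001 -0.918  0.396]
 [-1.     0.002 -0.   ]]
bottle [[610.49748579 -28.98273381  50.        ]]
```

Run:
```python
from h import *
c=arm.calibration("scene");Rm=R.from_quat(c["attitude"]).as_matrix()
print(ray(np.array([(160,135),(195,150),(60,190),(165,235),(345,150)])*.64,c["K"],Rm,c["eye"],60).round())
print(proj([(247,574,231),(437,-76,4),(430,260,230),(0,0,0)],c["K"],Rm,c["eye"])/.64)
```

```text
[[661. 492.  60.]
 [658. 370.  60.]
 [392. 518.  60.]
 [407. 203.  60.]
 [840.  61.  60.]]
[[-63.94061985 148.68556157]
 [285.51198541 296.48199926]
 [124.75206373 149.60763205]
 [ 74.46806135 454.2192475 ]]
```

>>> drive_tool:
  motion:
    - [0,12,-10,0]
    - [0,25,-21,0]
    - [0,25,-21,0]
    - [0,25,-21,0]
    - [0,25,-21,0]
    - [0,25,-21,0]
    - [0,25,-21,0]
    - [0,25,-21,0]
    - [0,25,-21,0]
    - [0,25,-21,0]

```text
clock: 0.98
position: [336.2, 275.9, 231.2]
ee_rot: [-0.693, 0.143, 0.693, 0.143]
contact_force: [0.7, 0.5, 0.6]
gripper_width: 85.6
```

>>> drive_tool:
  motion:
    - [0,25,-21,0]
    - [0,25,-21,0]
    - [0,25,-21,0]
    - [0,25,-21,0]
    - [0,25,-21,0]
    - [0,25,-21,0]
    - [0,25,-21,0]
    - [0,25,-21,0]
    - [0,25,-21,0]
    - [0,14,-12,0]

```text
clock: 1.82
position: [426.3, -23.9, 231.2]
ee_rot: [-0.692, 0.144, 0.692, 0.143]
contact_force: [0.2, 0.6, 0.2]
gripper_width: 85.3
```

>>> drive_tool:
  motion:
    - [0,0,0,-5]
    - [20,0,0,-5]
    - [20,0,0,-5]
    - [20,0,0,-5]
    - [20,0,0,-5]
    - [0,0,0,0]
    - [0,0,0,0]

```text
clock: 2.4
position: [425.8, -21.7, 150.9]
ee_rot: [-0.706, -0.009, 0.708, -0.01]
contact_force: [0.6, 0.6, 0.1]
gripper_width: 85.5
```

```bash
cat > look.py <<'E'
from h import *
import cv2,sys,pickle
st=arm.read_state();im=arm.get_image("wrist")[:,:,::-1]
cv2.imwrite(f"pics/{sys.argv[1]}.png",cv2.resize(im,(768,576),interpolation=cv2.INTER_CUBIC))
pickle.dump(st,open(sys.argv[1]+".pkl","wb"))
M=R.from_quat(st["ee_rot"]).as_matrix();print(st["clock"],st["position"],np.degrees(np.arctan2(M[1,1],M[0,1])),M[:,0].round(4),st["contact_force"])
E
python3 look.py w1
```

```text
2.4 [425.76809327 -21.70084548 150.88679379] -88.42255018868575 [-0.0023 -0.0011 -1.    ] [0.61025571 0.6283209  0.05668982]
```

View pics/w1.png

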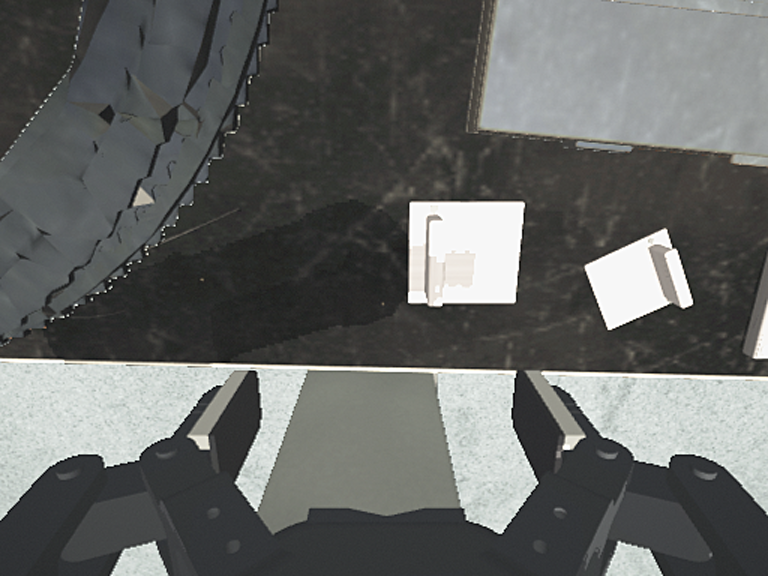

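The wrist view shows the strip's flange corners at about (409,202), (524,202), (516,304) and (408,304), with the rail top from about (434,216) to (436,305).

Run:
```python
from h import *
import pickle
st=pickle.load(open("w1.pkl","rb"));K=arm.calibration("wrist")["K"];Rm,e=wcam(st)
f=lambda p,z:ray((np.array(p)+.5)/1.5-.5,K,Rm,e,z).round(1)
s=f([(409,202),(524,202),(516,304),(408,304)],4)
print(s,s.mean(0),np.linalg.norm(np.diff(s,axis=0),axis=1))
print(f([(434,208),(435,305)],32))
# predicted picture for the pose hypothesis
import cv2
im=cv2.imread("pics/w1.png")[180:330,380:720]
cv2.imwrite("pics/w1c.png",cv2.resize(im,None,fx=2.3,fy=2.3,interpolation=cv2.INTER_CUBIC))
```

```text
[[ 471.9  -37.     4. ]
 [ 473.9 -112.2    4. ]
 [ 403.1 -115.5    4. ]
 [ 401.   -39.4    4. ]] [437.475 -76.025   4.   ] [75.22659104 70.87686505 76.12896952]
[[471.9 -50.4  32. ]
 [410.8 -54.8  32. ]]
```

View pics/w1c.png

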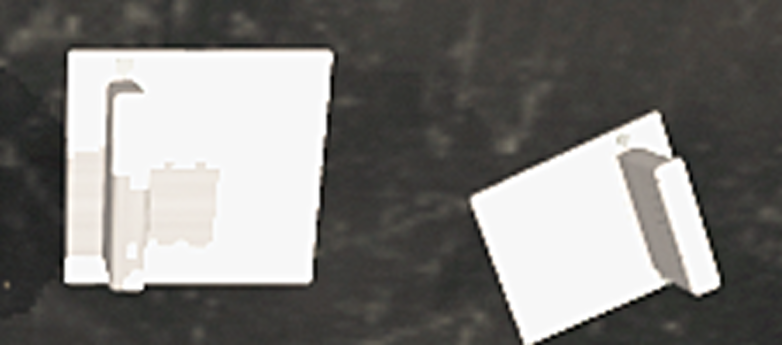

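Crop: the flange measures 75 x 71 mm, centred at (437.3,-76), with a yaw of about -88°. The rail is centred at (436.6,-53.8). The fingers are already square to it.

>>> drive_tool:
  motion:
    - [0,16,-5,0]
    - [10,16,-5,0]
    - [25,0,0,0]
    - [30,0,0,0]
    - [30,0,0,0]
    - [25,0,0,0]
    - [15,0,0,0]
    - [7,0,0,0]
    - [0,0,0,0]
    - [0,0,0,0]

```text
clock: 3.28
position: [438.5, -52.9, 10.3]
ee_rot: [0.708, 0.01, -0.706, 0.01]
contact_force: [0.1, 0.2, 0.1]
gripper_width: 85.3
```

>>> drive_tool:
  motion:
    - [0,0,0,0]
    - [0,0,0,0]
    - [0,0,0,0]
    - [0,0,0,0]
    - [0,0,0,0]
    - [0,0,0,0]
    - [0,0,0,0]
    - [0,0,0,0]
    - [0,0,0,0]
    - [0,0,0,0]
  grip: 0

```text
clock: 4.12
position: [437.4, -53.1, 9.7]
ee_rot: [0.707, 0.01, -0.707, 0.011]
contact_force: [-1.2, 0.9, 5.6]
gripper_width: 9.0
```

>>> drive_tool:
  motion:
    - [-5,0,0,0]
    - [-15,0,0,0]
    - [-25,0,0,0]
    - [-25,10,0,0]
    - [-25,25,0,0]
    - [-25,30,0,0]
    - [-20,35,0,0]
    - [0,35,0,0]
    - [0,30,0,0]
    - [0,20,0,0]

```text
clock: 4.95
position: [442.1, -240.2, 149.5]
ee_rot: [0.707, 0.01, -0.707, 0.01]
contact_force: [-0.4, 0.2, -2.2]
gripper_width: 8.8
```

>>> drive_tool:
  motion:
    - [0,0,0,0]
    - [0,0,0,0]
    - [0,0,0,0]

```text
clock: 5.2
position: [442.0, -237.6, 148.8]
ee_rot: [-0.707, -0.011, 0.708, -0.01]
contact_force: [0.4, 0.5, -1.5]
gripper_width: 8.5
```

```bash
python3 look.py w2
```

```text
5.2 [ 441.99410507 -237.62206848  148.7928054 ] -88.33624363146001 [-1.4e-03  7.0e-04 -1.0e+00] [ 0.37108185  0.54082829 -1.52266423]
```

View pics/w2.png

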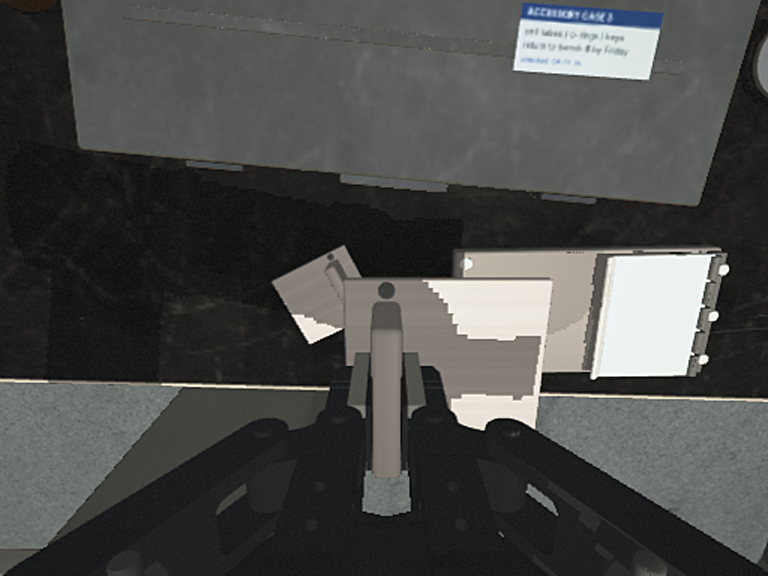

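Run:
```python
import cv2
im=cv2.imread("pics/w2.png")[235:440,335:735]
cv2.imwrite("pics/w2c.png",cv2.resize(im,(800,410),interpolation=cv2.INTER_CUBIC))
```

```text
(no output)
```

View pics/w2c.png

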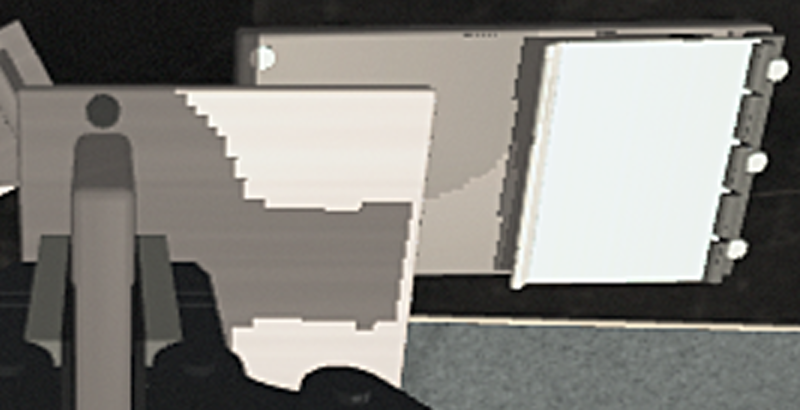

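Run:
```python
from h import *
import pickle
st=pickle.load(open("w2.pkl","rb"));K=arm.calibration("wrist")["K"];Rm,e=wcam(st)
f=lambda p,z:ray(((np.array(p)+.5)/2-.5+[335,235]+.5)/1.5-.5,K,Rm,e,z).round(1)
def show(n,p,z):
    a=f(p,z);d=a[1]-a[0];print(n,a[:,:2].tolist(),"mid",a.mean(0),"len",np.hypot(*d[:2]).round(1),"deg",np.degrees(np.arctan2(d[1],d[0])).round(2))
show("front tip",[(546,40),(514,288)],24.5)
show("bend",[(555,45),(524,283)],22)
show("flap rear",[(755,40),(705,280)],22)
show("near edge board",[(425,273),(500,271)],12)
show("far edge board",[(270,34),(760,32)],12)
show("strip lead",[(435,89),(402,385)],143)
show("strip side",[(20,88),(435,89)],143)
P=st["position"];print("tcp",P)
```

```text
front tip [[461.9, -377.2], [374.7, -382.3]] mid [ 418.3  -379.75   24.5 ] len 87.3 deg -176.65
bend [[459.8, -381.7], [375.4, -386.8]] mid [ 417.6  -384.25   22.  ] len 84.6 deg -176.54
flap rear [[463.3, -444.5], [378.4, -449.1]] mid [ 420.85 -446.8    22.  ] len 85.0 deg -176.9
near edge board [[373.0, -356.3], [374.6, -382.9]] mid [ 373.8 -369.6   12. ] len 26.6 deg -86.56
far edge board [[458.5, -293.2], [463.8, -453.1]] mid [ 461.15 -373.15   12.  ] len 160.0 deg -88.1
strip lead [[478.3, -296.9], [417.1, -299.3]] mid [ 447.7 -298.1  143. ] len 61.2 deg -177.75
strip side [[476.3, -223.4], [478.3, -296.9]] mid [ 477.3  -260.15  143.  ] len 73.5 deg -88.44
tcp [ 441.99410507 -237.62206848  148.7928054 ]
```

The strip is held square. The lap point is about (418,-379.8), the deck yaw about -87.2°, and the strip's leading edge sits about 60 mm ahead of the TCP. I'm moving to pre-insertion: edge 25 mm short of the flap, a little above the board.

>>> drive_tool:
  motion:
    - [0,10,5,-1.1]
    - [10,20,12,0]
    - [20,18,10,0]
    - [25,8,3.5,0]
    - [25,0,0,0]
    - [20,0,0,0]
    - [10,0,0,0]
    - [5,0,0,0]
    - [0,0,0,0]
    - [0,0,0,0]

```text
clock: 6.08
position: [415.7, -295.2, 35.1]
ee_rot: [0.707, 0.017, -0.706, 0.018]
contact_force: [-0.5, -0.3, -1.8]
gripper_width: 8.6
```

```bash
python3 look.py w3
```

```text
6.0833 [ 415.72600973 -295.20799936   35.11398771] -87.12777207396603 [ 1.3e-03 -7.0e-04 -1.0e+00] [-0.46454751 -0.3017927  -1.78140699]
```

View pics/w3.png

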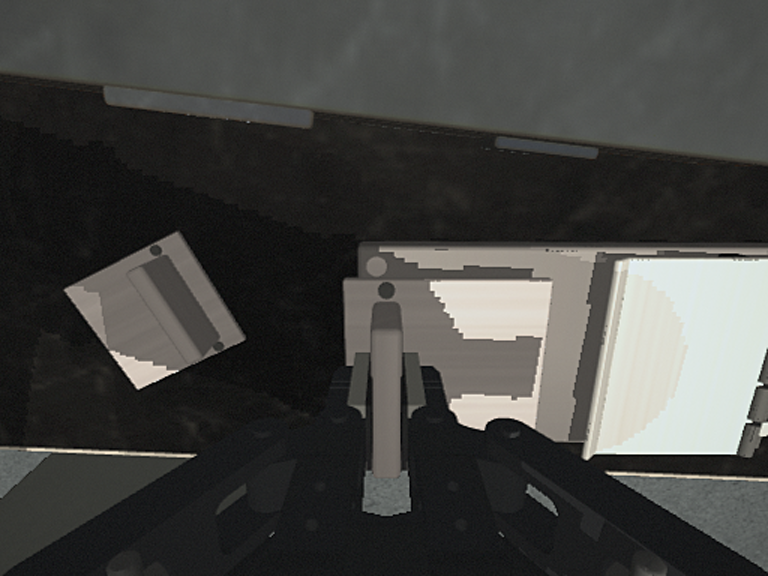

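Close view: the strip's leading edge runs (552,279)–(540,430), and the flap's front edge runs (619,258)–(584,458). They look square, with a clear gap. I'll check the numbers.

Run:
```python
from h import *
import pickle
st=pickle.load(open("w3.pkl","rb"));K=arm.calibration("wrist")["K"];Rm,e=wcam(st)
f=lambda p,z:ray((np.array(p)+.5)/1.5-.5,K,Rm,e,z).round(1)
def show(n,p,z):
    a=f(p,z);d=a[1]-a[0];print(n,a[:,:2].tolist(),"mid",a.mean(0),"len",np.hypot(*d[:2]).round(1),"deg",np.degrees(np.arctan2(d[1],d[0])).round(2))
show("front tip",[(618,257),(584,458)],24.5)
show("strip lead",[(552,279),(540,430)],29)
```

```text
front tip [[461.4, -378.1], [374.9, -382.1]] mid [ 418.15 -380.1    24.5 ] len 86.6 deg -177.35
strip lead [[453.2, -353.8], [390.7, -359.4]] mid [ 421.95 -356.6    29.  ] len 62.8 deg -174.88
```

>>> drive_tool:
  motion:
    - [5,0,0,0]
    - [3,0,0,0]
    - [2,0,0,0]
    - [1,0,0,0]
    - [0,0,0,0]
    - [0,0,0,0]

```text
clock: 6.63
position: [414.8, -295.4, 23.3]
ee_rot: [-0.707, -0.017, 0.707, -0.017]
contact_force: [0.2, -0.7, -2.2]
gripper_width: 8.8
```

>>> drive_tool:
  motion:
    - [0.7,0,0,0]
    - [0.7,0,0,0]
    - [0.6,0,0,0]
    - [0,0,0,0]
    - [0,0,0,0]

```text
clock: 7.05
position: [414.8, -295.4, 21.7]
ee_rot: [0.707, 0.017, -0.707, 0.017]
contact_force: [-1.5, 1.1, 4.2]
gripper_width: 8.6
```

>>> drive_tool:
  motion:
    - [0,2,0,0]
    - [0,3,0,0]
    - [0,4,0,0]
    - [0,4,0,0]
    - [0,3,0,0]
    - [0,2,0,0]
    - [0,0,0,0]
    - [0,0,0,0]

```text
clock: 7.72
position: [416.3, -314.1, 21.7]
ee_rot: [0.707, 0.017, -0.706, 0.018]
contact_force: [-1.2, -0.1, 5.0]
gripper_width: 8.9
```

>>> drive_tool:
  motion:
    - [0,2,0.1,0]
    - [0,3,0.1,0]
    - [0,3,0.1,0]
    - [0,3,0.1,0]
    - [0,3,0.1,0]
    - [0,2,0,0]
    - [0,0,0,0]
    - [0,0,0,0]

```text
clock: 8.38
position: [416.4, -329.8, 21.8]
ee_rot: [0.707, 0.017, -0.707, 0.018]
contact_force: [-1.9, 1.7, 6.6]
gripper_width: 8.9
```

>>> drive_tool:
  motion:
    - [0,2,0,0]
    - [0,2,0,0]
    - [0,3,0,0]
    - [0,2,0,0]
    - [0,2,0,0]
    - [0,0,0,0]
    - [0,0,0,0]
    - [0,0,0,0]

```text
clock: 9.05
position: [416.8, -340.6, 21.7]
ee_rot: [0.707, 0.017, -0.707, 0.017]
contact_force: [-0.2, 2.1, 5.4]
gripper_width: 8.8
```

```bash
python3 look.py w4
```

```text
9.05 [ 416.82134593 -340.64991791   21.73583265] -87.19313616392672 [ 7.e-04 -5.e-04 -1.e+00] [-0.21502215  2.06916775  5.4265179 ]
```

View pics/w4.png

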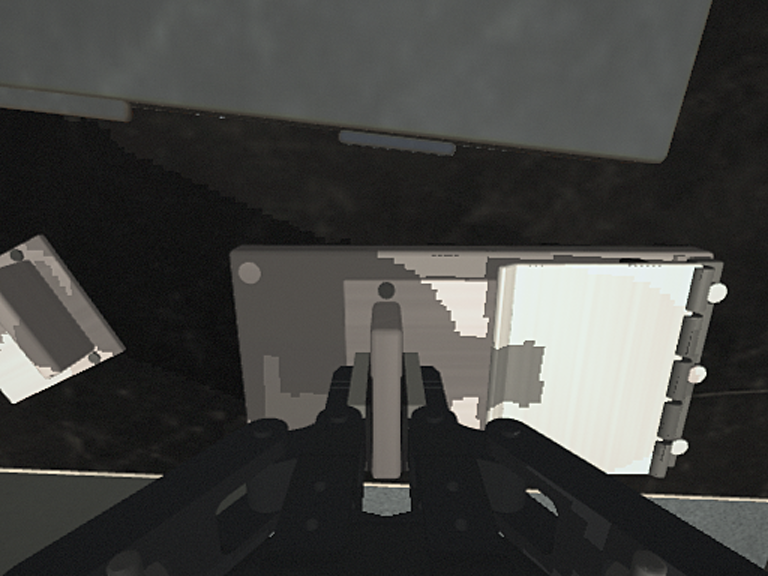

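The strip is under the flap. Its leading edge at (552) is now hidden behind the flap front at about x = 495–505, and the flap lies shut. By pose the tuck is about 20.5 mm. Now press.

>>> drive_tool:
  motion:
    - [0.3,0,0,0]
    - [0,0,0,0]
    - [0,0,0,0]
    - [0,0,0,0]
    - [0,0,0,0]
    - [0,0,0,0]

```text
clock: 9.6
position: [416.9, -340.7, 21.8]
ee_rot: [0.707, 0.017, -0.707, 0.018]
contact_force: [-0.9, 2.6, 7.8]
gripper_width: 8.8
```

>>> drive_tool:
  motion:
    - [0.2,0,0,0]
    - [0,0,0,0]
    - [0,0,0,0]
    - [0,0,0,0]
    - [0,0,0,0]
    - [0,0,0,0]
    - [0,0,0,0]
    - [0,0,0,0]

```text
clock: 10.27
position: [416.8, -340.7, 21.8]
ee_rot: [0.707, 0.017, -0.707, 0.018]
contact_force: [-1.6, 3.0, 9.3]
gripper_width: 8.7
```

Run:
```python
from h import *
import cv2
for i in range(5):
    im=arm.get_image("scene")[:,:,::-1];s=arm.read_state();print(s["clock"],s["position"].round(2),s["contact_force"].round(1),s["wrist_torque"].round(3))
w=arm.get_image("wrist")[:,:,::-1][150:330,140:500]
a=cv2.resize(w,(800,400),interpolation=cv2.INTER_CUBIC)
b=cv2.resize(im[185:285,200:320],(240,200),interpolation=cv2.INTER_CUBIC)
cv2.imwrite("pics/fin.png",np.vstack([a,np.hstack([b,np.zeros((200,560,3),np.uint8)])]))
```

```text
10.3167 [ 416.83 -340.64   21.71] [-0.9  2.3  8.9] [0.843 0.357 0.006]
10.3667 [ 416.83 -340.65   21.75] [-1.9  2.2  9.5] [0.863 0.338 0.007]
10.4167 [ 416.85 -340.66   21.75] [-1.2  2.4  9. ] [ 0.914  0.418 -0.003]
10.4667 [ 416.82 -340.68   21.75] [-0.9  2.4  8.5] [ 0.874  0.327 -0.037]
10.5167 [ 416.84 -340.66   21.74] [-1.4  2.7 10. ] [ 0.863  0.326 -0.064]
```

View pics/fin.png

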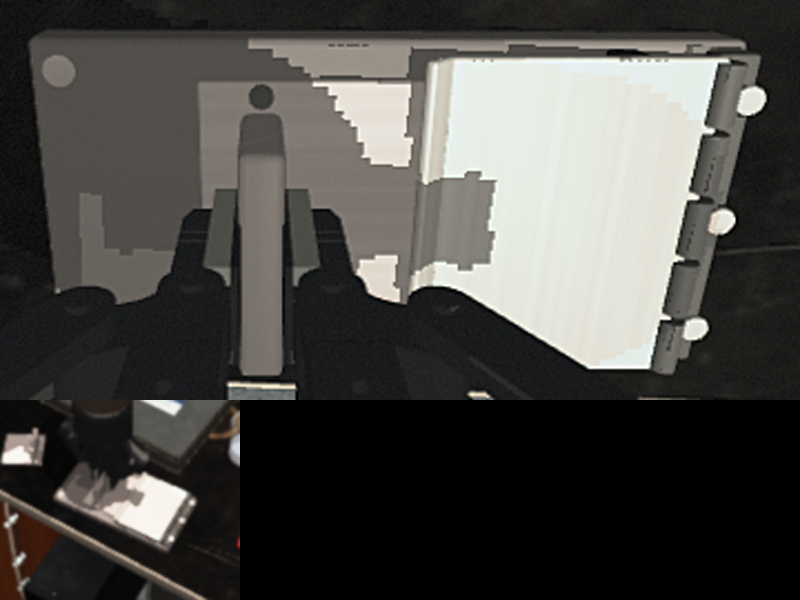

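Run:
```python
import pickle
for n in("w1","w2","w3","w4"):
    s=pickle.load(open(n+".pkl","rb"));print(n,s["contact_force"].round(2),s["wrist_torque"].round(3))
```

```text
w1 [0.61 0.63 0.06] [ 0.067 -0.03   0.025]
w2 [ 0.37  0.54 -1.52] [-0.018 -0.064 -0.076]
w3 [-0.46 -0.3  -1.78] [-0.012 -0.026  0.006]
w4 [-0.22  2.07  5.43] [0.628 0.137 0.001]
```

The wrist moment hints that the pressure sits near the rear edge, mixed with a residual drag of 2.4 N. I'll relax the drag to read it cleanly.

>>> drive_tool:
  motion:
    - [0,-0.3,0,0]
    - [0,0,0,0]
    - [0,0,0,0]
    - [0,0,0,0]
    - [0,0,0,0]

```text
clock: 10.98
position: [416.9, -340.7, 21.7]
ee_rot: [0.707, 0.017, -0.707, 0.018]
contact_force: [-1.6, 1.9, 8.4]
gripper_width: 8.7
```

```bash
cat > f.py <<'E'
from h import *
F=[];M=[]
for i in range(6):
    arm.get_image("scene");s=arm.read_state();F.append(s["contact_force"]);M.append(s["wrist_torque"])
print(s["clock"],s["position"].round(2),np.mean(F,0).round(2),np.mean(M,0).round(3),R.from_quat(s["ee_rot"]).as_matrix()[:,0].round(4))
E
python3 f.py
```

```text
11.2833 [ 416.85 -340.65   21.74] [-1.3   1.74  8.47] [0.462 0.418 0.009] [ 9.e-04 -1.e-03 -1.e+00]
```

>>> drive_tool:
  motion:
    - [0.15,-0.3,0,0]
    - [0,0,0,0]
    - [0,0,0,0]
    - [0,0,0,0]
    - [0,0,0,0]

```text
clock: 11.7
position: [416.9, -340.7, 21.7]
ee_rot: [0.707, 0.017, -0.707, 0.018]
contact_force: [-2.0, 0.7, 8.7]
gripper_width: 8.8
```

```bash
python3 f.py
```

```text
12.0 [ 416.85 -340.64   21.73] [-1.91 -0.17  8.67] [0.174 0.563 0.01 ] [ 0.0011 -0.0014 -1.    ]
```

>>> drive_tool:
  motion:
    - [0.4,0,0,0]
    - [0.4,0,0,0]
    - [0.4,0,0,0]
    - [0,0,0,0]
    - [0,0,0,0]
    - [0,0,0,0]

```text
clock: 12.5
position: [416.9, -340.6, 21.7]
ee_rot: [0.707, 0.017, -0.706, 0.018]
contact_force: [-3.8, 2.6, 17.0]
gripper_width: 9.0
```

```bash
python3 f.py
```

```text
12.8 [ 416.86 -340.63   21.69] [-3.61  2.44 16.95] [ 0.772  1.047 -0.045] [ 0.0011 -0.0016 -1.    ]
```

>>> drive_tool:
  motion:
    - [-0.5,0,0,0]
    - [-0.5,0,0,0]
    - [0,0,0,0]
    - [0,0,0,0]
    - [0,0,0,0]
    - [0,0,0,0]

```text
clock: 13.3
position: [416.9, -340.6, 21.7]
ee_rot: [0.707, 0.017, -0.707, 0.018]
contact_force: [-1.7, 0.6, 9.9]
gripper_width: 8.1
```

```bash
python3 f.py
```

```text
13.6 [ 416.89 -340.64   21.75] [-2.4   1.16 10.03] [ 0.258  0.65  -0.036] [ 0.0012 -0.0014 -1.    ]
```

```bash
python3 -c "
from bench import arm
print(arm.job_done());s=arm.read_state();print(s['clock'],s['position'],s['contact_force'],s['gripper_width'])"
```

```text
the job is handed in; nothing more can be done
None
the job is handed in; nothing more can be done
```

I picked up the larger white strip by its rail, laid it on the grey board and slid it under the flap. I handed the job in at about 13.6 s, still gripping and pressing. `job_done` gave no verdict.

**Tuck:** The leading edge is about 20 mm past the flap's front edge, worked out from the arm's pose and the measured lap point. It is about 1–2 mm off centre and within about 0.5° of square. The edge itself was hidden under the flap, so I could not measure it directly.

**Press and grip:** The wrist reads about 10 N downward push, steady. The fingers have stopped on the rail at about 8–9 mm reported opening, against the rail's 10 mm.

**Flap and bystanders:** The flap looked shut in the last wrist picture, taken before the final force adjustments. The bottle and beaker were never approached, but I took no last picture to check them.

**Flatness:** The wrist moment first suggested the pressure was on the strip's rear edge. I relaxed the sideways drag, pressed to about 17 N to seat the strip, then eased back to 10 N. The moment then fitted pressure near the rail and a flat strip. Tilt is inferred from the tool being vertical within 2 mrad and from those forces; I did not measure it directly.

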